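Reset the bag stop of the sealing station

ROBOT

A 6-joint arm with a two-finger parallel gripper is mounted at the origin on the work surface; the furniture and walls round the work are solid. World frame = base frame: x ahead of the robot, y to its left, z up, the work surface at z = 0. Lengths are in mm, angles in rad, forces in N, time in s.
With the tool pointing down it reaches from about 250 to 850 mm from the base axis. Payload 12.5 kg.
Tool frame: the origin (TCP) lies between the finger pads; the fingertips stand 11 mm ahead of it and the grasp point (between the pads) lies 8 mm behind it; z points along the fingers, y is the direction in which the jaws open and shut (so a half turn about z gives the same grasp; the last joint's range is limited). The gripper opens to 93 mm and grips with 3 to 60 N. Pads are 15 mm wide; open, the fingers measure 128 mm over their backs; the gripper's body (75 mm by 188 mm) begins 65 mm behind the grasp point.
Start: joints at [1.164, 0.351, 1.652, -0, 1.139, -0.085], TCP at [173.919, 521.763, 229.633] pointing down, gripper open.
Joint ranges: [-2.75, 2.75], [-0.79, 2.1], [0.01, 2.65], [-1.57, 4.71], [0.07, 3.14], [-2.87, 2.87]. Speed limits (rad/s): [2.22, 2.22, 2.79, 3.14, 3.14, 3.14].

INTERFACE

Orientations are given as a unit quaternion [w, x, y, z].
In Python, from workcell import state, camera, finish_job, outline_of, tip_of gives the robot as it stands.
- The arm moves only by the tool play_rows, never from a script. Its argument "steps" is a list of rows, each an object of numbers: "tx", "ty", "tz": the shift along the tool's x, y, z in m; "rx", "ry", "rz": the turn, a rotation vector about the tool's x, y, z in rad; "hand": the finger opening in m, from 0 to 0.093. In form: [{"tx": .., "ty": .., "tz": .., "rx": .., "ry": .., "rz": .., "hand": ..}, ...]. A call has 1 to 12 rows; each row is the pose to reach, as a shift and turn from the pose measured when the call began, along the tool's axes at that moment; what a row does not reach only later rows make up. A row lasts 1/8 s, in which the tool goes at most 62.5 mm and 10.7 degrees, less where a joint would pass 70% of its speed; a pose out of reach is approached as far as the arm can. A call with a gripper value outside its range is refused whole. The fingers move at their own pace and stop on an object; the grip force is fixed at half the most. Time passes only in rows, so rows that repeat a pose let the fingers close. It gives the time, the measured TCP pose, the force and the opening at its end, in the units of the state.
- state(): the state, without advancing time (a new reading comes with each control period).
- camera(name): name is "side" or "top" or "wrist"; returns a dict with "frame" (420x560x3 uint8, blue, green, red), "fov_y" (degrees; the focal length in pixels is half the picture's height over the tangent of half this angle, whatever the lens; pixels are square), "cx", "cy" (the principal point, pixels), "T" (4x4, takes a point from camera to world coordinates); the wrist camera has in their place "T_tool_cam" (4x4, takes a point from camera to tool coordinates, whose origin is the TCP and whose axes are the flange's). Camera axes: x right, y up, looking along -z (the intrinsics and any distortion apply to the point x, -y, -z); pixel columns grow to the right and rows downward; lengths in mm; the calibration is good to about 2 mm. A picture is of the moment at which its call begins: read the wrist's pose just before it. There is no depth.
- finish_job(): hands the job in, once; it reports no verdict.
Trained networks look in the newest picture that a camera, given by its name, has taken for a name from the list of things; names that differ only in an ending like _2 or _b are one class to them, and where a whole thing is asked for, a point or a joint stands for the part that bears it (a point fixed in the world has none). Each returns a list of dicts, best first, with "conf" (0 to 1); they miss things now and then, are a little off and sometimes report something else, mostly with a low value. They report only what shows in the picture. A call takes as long as a camera call.
- outline_of(camera, label): "region" (420x560 bool, what is visible of it).
- tip_of(camera, label): "centre" ([x, y, z] in mm, in world coordinates, good to about 4 mm: a listed point, or the origin of a listed thing).
The state is a dict: "time_s": time; "qpos": joint angles; "dq": joint speeds; "effort": joint torques, N m; "eef_pos": TCP position; "eef_rot": TCP orientation; "ft_force": force on the tool from outside, world axes, zero at the start; "wrist_torque": the same for the moment, N m; "gripper_width": opening from 0.0 (shut) to 1.0 (fully open).
Only numpy, scipy, OpenCV 4.12 (cv2) and the standard library are available. Lean on these libraries where they do the work, as an engineer would, in place of code of your own. Each camera call takes 0.05 s, during which the arm holds its last target. There are 200 camera calls.

TASK

The bag stop beside the sealer must be set to the bag length that the red clip marks. Loosen the leaning black wing screw on the collar by about a sixth of a turn while the stop stands where it is, slide the stop along its rod until its pointer is in line with the red clip, and tighten the wing screw fully again, so that the stop stays clamped there. Do not knock over the two small bottles behind the gauge.

Things in the scene. Friction and masses are not known exactly. Their poses are not given: they have to be found in the camera images.
- gauge: Bag gauge fixed to the table: grey base 100 x 236 x 6 mm; steel rod, 14 mm thick, axis 45 mm above the table, along the gauge's y axis between two brackets (64 mm high, inner faces at y -98 and +98 mm). A rule with ticks lies on the robot's side (x -46 to -24 mm, top at 18 mm). Origin: centre of the underside; the stop slides along y, z is up, x points away from the robot.
- stop (a joint): Place of the sliding stop along gauge y (m): 0 at mid-rod, limits -0.075 and 0.075. The stop is a knurled steel collar (38 mm diameter, 38 mm long) on the rod, with a fence plate on the far side (gauge x 11 to 73 mm, 5 mm thick, z 14 to 64 mm) and a pointer on the near side. With the screw tight, friction holds it (40 N or more); loose, it slides with about 5 N.
- stop_pointer (a point): Tip of the stop's small black pointer bar (4 mm wide, 3 mm thick) above the rule, in the middle plane of the collar; 36 mm in front of the rod axis and 25.5 mm above the table. Axes as the gauge's.
- wing_screw (a joint): Angle of the wing screw (rad): 0 is fully tight, against its stop, as at the start; it grows as the screw is loosened, counter-clockwise seen from its head (positive about the wing's z axis), up to a stop at 1.4. It clamps the collar below about 0.45. It turns stiffly (0.1 to 0.2 Nm) and stays where it is left.
- wing_center (a point): Centre of the screw's wing, a black bar 30 x 10 x 28 mm (point x, y, z); grip it across its 10 mm (y). Site z is the screw axis, out through the head: it leans 35 deg from vertical towards gauge -x, so come tilted along it. 59 mm from the rod axis, 93 mm above the table. Below the wing: 10 mm wide neck; collar boss 29 mm below the centre. Axes turn with the screw, which does not rise as it turns.
- red_clip: Red plastic clip fixed on the front edge of the rule, 12 mm wide, with a 4 mm wide nose pointing at the rod: the wanted place of the stop. Origin at the middle of the nose, 18.5 mm above the table; axes as the gauge's. On either side of the stop, 25 to 85 mm away; the stop is right when its pointer has the same gauge y as this origin.
- blue_clip: A like clip in blue, marking another bag size: not wanted now. Origin and axes as for the red one.
- bag_sealer: Blue bag sealer, fixed, between the robot's start and the gauge, about 0.1 m wide and 0.41 m long along world x (x 0.28 to 0.69, y -0.01 to 0.09); its arm with a black grip stands raised, rising away from the robot to about 0.35 m at its far end. Pass it on the robot's side (x about 0.3, fingertips 0.35 m up) or higher.
- vial_a: Small standing bottle with a black cap, 31 mm diameter, 62 mm high, loose, behind the gauge. Origin at the centre of its underside.
- vial_c: Small standing bottle with a white cap, 26 mm diameter, 52 mm high, loose, behind the gauge. Origin at the centre of its underside.

How it is judged (in metres and radians):
On the way, in this order (a step that is already met when the one before it is completed fails the run):
1. the wing screw is loosened by 0.75 rad or more while the stop still stands within 15 mm of its start (value of joint wing_screw above 0.75 rad and distance of stop_pointer from where it was at the start of the episode below 0.015 m), for 0.1 s.
2. with the screw still loose (over 0.5 rad) the pointer is brought within 6 mm of the red clip's middle along the rod (value of joint wing_screw above 0.5 rad and y of stop_pointer in the frame of red_clip between -0.006 and 0.006 m), for 0.1 s.
At the end, for the whole second after the job is handed in: The pointer is within 5 mm of the red clip's middle along the rod, the stop is at rest, and the wing screw is tight again (below 0.15 rad) (value of joint wing_screw below 0.15 rad and y of stop_pointer in the frame of red_clip between -0.005 and 0.005 m and velocity of joint stop between -0.01 and 0.01 m/s); the robot touches nothing.
It fails at once if one of the two small bottles is knocked over (angle between any of vial_a, vial_c's own z axis and vertical above 0.5 rad).
It also fails if it takes over 45 s, if anything falls off the work surface, if the arm or the gripper's body presses on something with over 40 N, if the wrist force passes 120 N, or if a joint passes its speed limit or range.

## Working session

There is one attempt and no reset: what is moved stays moved. The work goes in short steps, Python scripts to look and compute and a tool call to move; the robot and the scene stay as the last step left them, time stands still between calls to the robot, and variables do not carry over. Pictures are saved under pics/ and viewed, about 8 in all and at most 12, crops included, and the job is handed in when it is done.

Besides the shell and the picture viewer there is one more tool, called after "Emit:" by a JSON object that holds its "api" and its "payload", one argument or row to a line. play_rows: Moves the arm, as the interface text tells. Its arguments: {"type":"object","properties":{"steps":{"type":"array","items":{"type":"object","properties":{"tx":{"type":"number"},"ty":{"type":"number"},"tz":{"type":"number"},"rx":{"type":"number"},"ry":{"type":"number"},"rz":{"type":"number"},"hand":{"type":"number"}}}}},"required":["steps"]}

```bash
mkdir -p pics; ls; python3 - <<'E'
from workcell import state,camera,tip_of
import cv2,numpy as np
s=state(); print({k:np.round(v,3).tolist() for k,v in s.items()})
ims=[]
for c in ("side","top"):
    d=camera(c); ims.append(d["frame"]); cv2.imwrite(f"pics/{c}0.png",d["frame"]); print(c,d["fov_y"],d["cx"],d["cy"],np.round(d["T"],3).tolist(),[k for k in d])
    for l in ("gauge","stop_pointer","wing_center","red_clip","blue_clip","vial_a","vial_c"):
        print(l,[(np.round(r["centre"],1).tolist(),round(r["conf"],2)) for r in tip_of(c,l)[:2]], {k for r in tip_of(c,l)[:1] for k in r})
E
```

```text
pics
{'time_s': 0.0, 'qpos': [1.164, 0.351, 1.652, 0.0, 1.139, -0.085], 'dq': [-0.0, 0.0, -0.0, 0.002, -0.001, -0.001], 'effort': [0.0, -49.732, -28.526, 0.07, 0.026, -0.0], 'eef_pos': [173.8, 521.469, 229.096], 'eef_rot': [-0.0, 0.16, 0.987, -0.001], 'ft_force': [-0.071, 0.084, 0.276], 'wrist_torque': [0.002, -0.03, 0.016], 'gripper_width': 0.997}
side 42.463566034212775 282.99469262164376 212.72996761735732 [[-0.993, 0.068, -0.096, 463.067], [-0.118, -0.614, 0.78, 533.224], [-0.006, 0.786, 0.618, 604.137], [0.0, 0.0, 0.0, 1.0]] ['frame', 'fov_y', 'cx', 'cy', 'T']
gauge [([478.5, -233.4, 4.3], 0.86)] {'centre', 'conf'}
stop_pointer [([442.1, -228.0, 29.3], 0.7)] {'centre', 'conf'}
wing_center [([445.2, -221.8, 90.2], 0.87), ([420.9, -284.6, 18.9], 0.24)] {'centre', 'conf'}
red_clip [([451.6, -165.4, 18.8], 0.48)] {'centre', 'conf'}
blue_clip [([424.7, -282.1, 19.0], 0.56)] {'centre', 'conf'}
vial_a [([679.9, -97.5, 4.0], 0.82), ([687.3, -173.6, 2.6], 0.61)] {'centre', 'conf'}
vial_c [([679.9, -97.5, 4.0], 0.82), ([687.3, -173.6, 2.6], 0.61)] {'centre', 'conf'}
top 42.11791240528928 276.38520409491184 220.70700337823683 [[0.027, 0.996, -0.081, 489.35], [-1.0, 0.027, 0.005, -143.943], [0.007, 0.081, 0.997, 1060.429], [0.0, 0.0, 0.0, 1.0]] ['frame', 'fov_y', 'cx', 'cy', 'T']
gauge [] set()
stop_pointer [([442.7, -227.6, 20.9], 0.71)] {'centre', 'conf'}
wing_center [([443.3, -226.0, 90.8], 0.47), ([477.3, -233.0, -0.4], 0.33)] {'centre', 'conf'}
red_clip [([447.2, -166.1, 17.7], 0.5)] {'centre', 'conf'}
blue_clip [([423.3, -283.8, 20.8], 0.61)] {'centre', 'conf'}
vial_a [([682.3, -177.7, 2.0], 0.62)] {'centre', 'conf'}
vial_c [([682.3, -177.7, 2.0], 0.62)] {'centre', 'conf'}
```

View pics/side0.png

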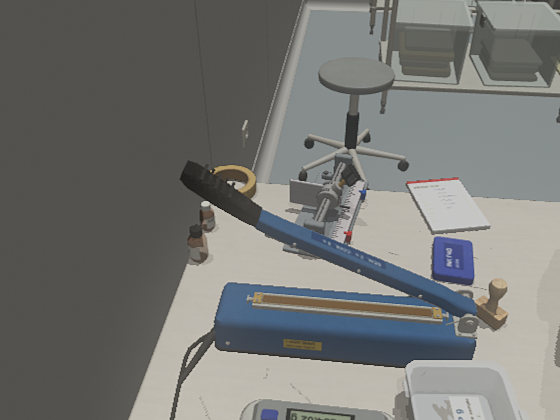

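View pics/top0.png

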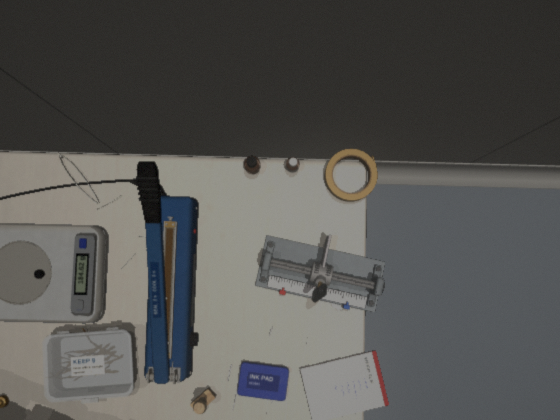

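```bash
cat > h.py <<'E'
import numpy as np, cv2
from scipy.spatial.transform import Rotation as R
from workcell import state,camera,finish_job,outline_of,tip_of
yaw=-0.197
gx=np.array([np.cos(yaw),np.sin(yaw),0]); gy=np.array([-np.sin(yaw),np.cos(yaw),0]); ez=np.array([0,0,1.])
a=np.radians(35); ax=np.cos(a)*ez-np.sin(a)*gx   # screw axis
def q2R(q): return R.from_quat([q[1],q[2],q[3],q[0]])
def Rt(phi):
    "tool z=-ax; tool y = gauge-x-like dir turned by phi about tool z"
    z=-ax; y0=np.cos(a)*gx+np.sin(a)*ez; x0=np.cross(y0,z)
    return R.from_matrix(np.c_[x0,y0,z])*R.from_rotvec([0,0,phi])
def row(p,Rw,s=None):
    s=s or state(); R0=q2R(s["eef_rot"])
    t=R0.inv().apply(np.array(p)-s["eef_pos"])/1000; r=(R0.inv()*Rw).as_rotvec()
    return np.round(np.r_[t,r],4).tolist()
def proj(d,P,T=None):
    T=d["T"] if T is None else T
    f=d["frame"].shape[0]/2/np.tan(np.radians(d["fov_y"]/2))
    c=(np.c_[np.atleast_2d(P),np.ones(len(np.atleast_2d(P)))]@np.linalg.inv(T).T)[:,:3]
    return np.c_[d["cx"]+f*c[:,0]/-c[:,2], d["cy"]-f*c[:,1]/-c[:,2]]
def wristT(d,s):
    M=np.eye(4); M[:3,:3]=q2R(s["eef_rot"]).as_matrix(); M[:3,3]=s["eef_pos"]; return M@d["T_tool_cam"]
E
python3 - <<'E'
from h import *
s=state(); d=camera("wrist"); print(np.round(d["T_tool_cam"],3).tolist(),d["fov_y"],{k for k in d})
w=np.array([444,-224,91])
R0=q2R(s["eef_rot"])
print(row([300,250,400],R0),row([300,-200,400],Rt(0)),row(w+150*ax,Rt(0)), w+150*ax)
Rm=R.from_rotvec([0,0,-.8])*R0
print(row([300,50,400],Rm))
im=cv2.imread("pics/side0.png")[150:260,270:390]; im2=cv2.imread("pics/top0.png")[230:320,250:390]
cv2.imwrite("pics/z.png",np.vstack([cv2.resize(im,(480,440),interpolation=3)[:, :],cv2.resize(im2,(480,309)[:2],interpolation=3)])[:749] if 0 else np.hstack([cv2.resize(im,(400,367),interpolation=3),cv2.resize(im2[:,:98],(400,367),interpolation=3)]))
E
```

```text
[[0.0, 0.954, 0.301, 84.073], [1.0, -0.0, 0.0, -0.661], [0.0, 0.301, -0.954, -155.656], [0.0, 0.0, 0.0, 1.0]] 67.7848336609828 {'T_tool_cam', 'cy', 'frame', 'fov_y', 'cx'}
[-0.2056, -0.2179, -0.1704, 0.0, -0.0, -0.0] [-0.3479, -0.6448, -0.1704, -0.4993, -0.4406, 1.3974] [-0.4067, -0.6328, 0.0157, -0.4993, -0.4406, 1.3974] [ 359.62763684 -207.16023392  213.87280664]
[-0.2688, -0.4077, -0.1704, 0.0, -0.0, 0.8]
```

Emit:
{"api": "play_rows", "payload": {
  "steps": [
    {"tx": -0.03,"ty": -0.03,"tz": -0.06},
    {"tx": -0.06,"ty": -0.06,"tz": -0.12},
    {"tx": -0.11,"ty": -0.11,"tz": -0.16},
    {"tx": -0.16,"ty": -0.16,"tz": -0.17},
    {"tx": -0.205,"ty": -0.218,"tz": -0.17,"rz": 0.1},
    {"tx": -0.22,"ty": -0.26,"tz": -0.17,"rz": 0.25},
    {"tx": -0.24,"ty": -0.32,"tz": -0.17,"rz": 0.4},
    {"tx": -0.25,"ty": -0.36,"tz": -0.17,"rz": 0.6},
    {"tx": -0.269,"ty": -0.408,"tz": -0.17,"rz": 0.8},
    {"tx": -0.29,"ty": -0.46,"tz": -0.17,"rz": 0.97},
    {"tx": -0.31,"ty": -0.52,"tz": -0.17,"rz": 1.14},
    {"tx": -0.33,"ty": -0.58,"tz": -0.17,"rz": 1.3}
  ]
}}

```text
schema error: expected keys tx, ty, tz, rx, ry, rz, hand
```

```bash
python3 - <<'E'
from h import *
s=state(); print(s["time_s"],np.round(s["qpos"],3),np.round(s["eef_pos"],1),np.round(s["ft_force"],1))
w=np.array([444,-224,91])
print(row([330,-200,330],Rt(0)),row(w+150*ax,Rt(0)))
E
```

```text
1.55 [ 1.164  0.351  1.652  0.     1.139 -0.085] [173.9 521.8 229.6] [-0.   0.2  0.3]
[-0.3764, -0.6354, -0.1004, -0.4993, -0.4406, 1.3974] [-0.4067, -0.6328, 0.0157, -0.4993, -0.4406, 1.3974]
```

Emit:
{"api": "play_rows", "payload": {
  "steps": [
    {"tx": -0.03,"ty": -0.03,"tz": -0.06,"rx": 0,"ry": 0,"rz": 0,"hand": 0.093},
    {"tx": -0.06,"ty": -0.06,"tz": -0.11,"rx": 0,"ry": 0,"rz": 0,"hand": 0.093},
    {"tx": -0.1,"ty": -0.1,"tz": -0.15,"rx": 0,"ry": 0,"rz": 0,"hand": 0.093},
    {"tx": -0.15,"ty": -0.14,"tz": -0.17,"rx": 0,"ry": 0,"rz": 0,"hand": 0.093},
    {"tx": -0.19,"ty": -0.18,"tz": -0.17,"rx": 0,"ry": 0,"rz": 0.1,"hand": 0.093},
    {"tx": -0.215,"ty": -0.23,"tz": -0.17,"rx": 0,"ry": 0,"rz": 0.25,"hand": 0.093},
    {"tx": -0.23,"ty": -0.29,"tz": -0.17,"rx": 0,"ry": 0,"rz": 0.42,"hand": 0.093},
    {"tx": -0.25,"ty": -0.35,"tz": -0.17,"rx": 0,"ry": 0,"rz": 0.6,"hand": 0.093},
    {"tx": -0.269,"ty": -0.408,"tz": -0.17,"rx": 0,"ry": 0,"rz": 0.78,"hand": 0.093},
    {"tx": -0.29,"ty": -0.465,"tz": -0.17,"rx": 0,"ry": 0,"rz": 0.95,"hand": 0.093},
    {"tx": -0.31,"ty": -0.52,"tz": -0.17,"rx": 0,"ry": 0,"rz": 1.12,"hand": 0.093},
    {"tx": -0.33,"ty": -0.58,"tz": -0.17,"rx": 0,"ry": 0,"rz": 1.3,"hand": 0.093}
  ]
}}

```text
time_s: 3.05
eef_pos: [303.0, -125.1, 400.0]
eef_rot: [0.001, 0.727, 0.687, 0.0]
ft_force: [0.8, 0.2, 0.4]
gripper_width: 1.004
```

```bash
python3 - <<'E'
from h import *
s=state(); print(s["time_s"],np.round(s["qpos"],3),np.round(s["eef_pos"],1),np.round(s["ft_force"],1))
w=np.array([444,-224,91])
print(row([330,-200,330],Rt(0)),row(w+150*ax,Rt(0)))
E
```

```text
3.05 [-0.534 -0.229  1.859  0.     1.51  -0.477] [ 303.  -125.1  400. ] [0.8 0.2 0.4]
[-0.0732, 0.0312, 0.0701, -0.6085, -0.0424, 0.1356] [-0.0786, 0.061, 0.1862, -0.6085, -0.0424, 0.1356]
```

Emit:
{"api": "play_rows", "payload": {
  "steps": [
    {"tx": -0.03,"ty": 0.01,"tz": 0.02,"rx": -0.15,"ry": -0.01,"rz": 0.03,"hand": 0.093},
    {"tx": -0.06,"ty": 0.025,"tz": 0.06,"rx": -0.3,"ry": -0.02,"rz": 0.06,"hand": 0.093},
    {"tx": -0.075,"ty": 0.035,"tz": 0.11,"rx": -0.45,"ry": -0.03,"rz": 0.1,"hand": 0.093},
    {"tx": -0.0786,"ty": 0.05,"tz": 0.15,"rx": -0.6085,"ry": -0.0424,"rz": 0.1356,"hand": 0.093},
    {"tx": -0.0786,"ty": 0.061,"tz": 0.1862,"rx": -0.6085,"ry": -0.0424,"rz": 0.1356,"hand": 0.093},
    {"tx": -0.0786,"ty": 0.061,"tz": 0.1862,"rx": -0.6085,"ry": -0.0424,"rz": 0.1356,"hand": 0.093}
  ]
}}

```text
time_s: 3.8
eef_pos: [358.9, -206.2, 211.9]
eef_rot: [0.23, 0.738, 0.605, 0.191]
ft_force: [-0.2, 0.0, 0.9]
gripper_width: 1.0
```

```bash
python3 - <<'E'
from h import *
s=state(); print(s["time_s"],np.round(s["qpos"],3),np.round(s["eef_pos"],1),np.round(s["ft_force"],1))
d=camera("wrist"); T=wristT(d,s)
for l in ("stop_pointer","wing_center","red_clip","blue_clip","gauge"):
    print(l,[(np.round(r["centre"],1).tolist(),round(r["conf"],2)) for r in tip_of("wrist",l)[:2]])
w=np.array([444,-224,91]); im=d["frame"].copy()
print(proj(d,[w,w+20*ax],T), "cx",d["cx"],d["cy"])
o=outline_of("wrist","wing_center"); print([r["conf"] for r in o])
cv2.imwrite("pics/w1.png",im)
np.savez("w1.npz",T=T,cx=d["cx"],cy=d["cy"],fov=d["fov_y"])
if o: cv2.imwrite("pics/m1.png",o[0]["region"].astype(np.uint8)*255); print(o[0]["region"].sum())
E
```

```text
3.8 [-0.872 -0.077  2.349  0.81   0.518 -1.32 ] [ 358.9 -206.2  211.9] [-0.2  0.   0.9]
stop_pointer [([443.9, -224.8, 23.3], 0.63)]
wing_center [([446.3, -226.1, 89.1], 0.6), ([441.2, -223.7, 24.5], 0.52)]
red_clip [([449.9, -163.7, 18.0], 0.67)]
blue_clip [([423.9, -283.7, 19.6], 0.68), ([478.3, -232.7, 4.1], 0.57)]
gauge [([479.8, -236.6, -0.6], 0.61)]
[[284.58573544 197.77390549]
 [284.6222081  203.3754422 ]] cx 282.55037742899776 208.32195452087817
[0.9]
456
```

View pics/w1.png

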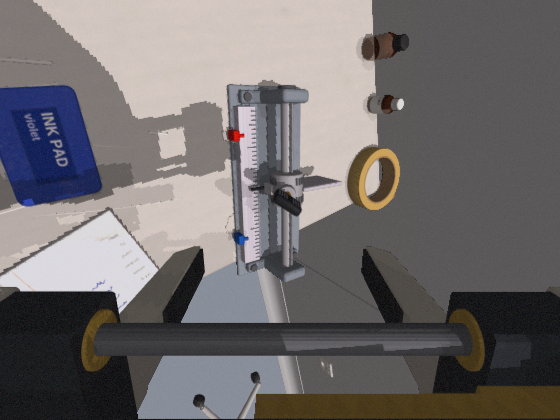

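```bash
cat > fit.py <<'E'
from h import *
from scipy.optimize import differential_evolution
z=np.load("w1.npz"); m=cv2.imread("pics/m1.png",0)>0
d=dict(frame=np.zeros((420,560,3)),fov_y=float(z["fov"]),cx=float(z["cx"]),cy=float(z["cy"]),T=z["T"])
c=np.array([[x,y,q] for x in(-15,15) for y in(-5,5) for q in(-14,14)],float)
def ren(v):
    Rw=Rt(v[0]).as_matrix(); w=np.array([444.5,-225,91])+Rw@[v[1],v[2],0]
    # box: long along tool x of Rt(phi), thin along tool y
    P=proj(d,w+c@Rw.T); h=cv2.convexHull(np.round(P*16).astype(np.int32))
    k=np.zeros((420,560),np.uint8); cv2.fillConvexPoly(k,h,1,shift=4); return k>0
f=lambda v:-(ren(v)&m).sum()/(ren(v)|m).sum()
for seed in (0,1):
    r=differential_evolution(f,[(-1.6,1.6),(-8,8),(-8,8)],seed=seed,maxiter=60); print(r.x,r.fun)
    print("centre",np.array([444.5,-225,91])+Rt(r.x[0]).apply([r.x[1],r.x[2],0]))
for p in np.arange(-1.5,1.6,.25):
    r=differential_evolution(lambda v:f([p,*v]),[(-8,8),(-8,8)],seed=0,maxiter=15); print(round(p,2),round(r.fun,3))
im=cv2.imread("pics/w1.png"); im[...,1][ren(differential_evolution(f,[(-1.6,1.6),(-8,8),(-8,8)],seed=0,maxiter=60).x)^m]=255
raw=cv2.imread("pics/w1.png")[150:240,220:340]
cv2.imwrite("pics/f1.png",np.hstack([cv2.resize(raw,(480,360),interpolation=2)[:, :400],cv2.resize(im[150:240,220:340],(480,360),interpolation=0)[:, :400]]))
E
python3 fit.py
```

```text
[-0.95074701 -3.02186344 -1.04537047] -0.837037037037037
centre [ 445.47744384 -227.8532043    92.0622085 ]
[-0.89060803 -2.56878461 -0.65540141] -0.8405253283302064
centre [ 445.35721423 -227.33815989   91.90906409]
-1.5 -0.611
-1.25 -0.73
-1.0 -0.832
-0.75 -0.8
-0.5 -0.618
-0.25 -0.446
0.0 -0.338
0.25 -0.308
0.5 -0.319
0.75 -0.35
1.0 -0.399
1.25 -0.47
1.5 -0.552
```

View pics/f1.png

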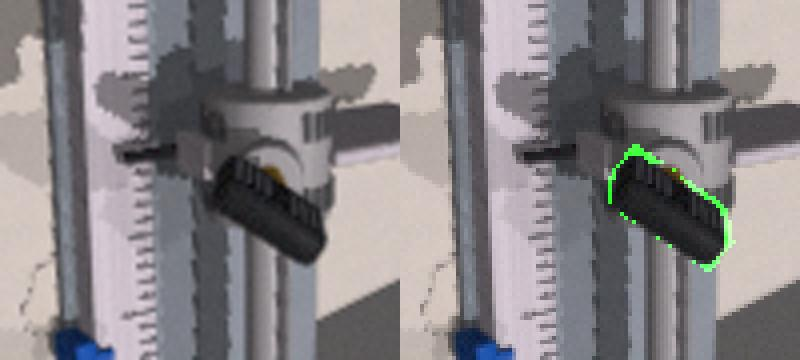

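```bash
python3 - <<'E'
from h import *
s=state(); print(s["time_s"])
w=np.array([445.3,-226.8,92.5])
print(row(w+52*ax,Rt(2.22)))
E
```

```text
4.15
[-0.0021, 0.001, 0.0987, 0.0022, -0.0016, 2.2212]
```

Emit:
{"api": "play_rows", "payload": {
  "steps": [
    {"tx": 0,"ty": 0,"tz": 0.01,"rx": 0,"ry": 0,"rz": 0.18,"hand": 0.093},
    {"tx": 0,"ty": 0,"tz": 0.02,"rx": 0,"ry": 0,"rz": 0.36,"hand": 0.093},
    {"tx": 0,"ty": 0,"tz": 0.03,"rx": 0,"ry": 0,"rz": 0.54,"hand": 0.093},
    {"tx": 0,"ty": 0,"tz": 0.04,"rx": 0,"ry": 0,"rz": 0.72,"hand": 0.093},
    {"tx": 0,"ty": 0,"tz": 0.05,"rx": 0,"ry": 0,"rz": 0.9,"hand": 0.093},
    {"tx": 0,"ty": 0,"tz": 0.06,"rx": 0,"ry": 0,"rz": 1.08,"hand": 0.093},
    {"tx": 0,"ty": 0,"tz": 0.06,"rx": 0,"ry": 0,"rz": 1.26,"hand": 0.093},
    {"tx": 0,"ty": 0,"tz": 0.06,"rx": 0,"ry": 0,"rz": 1.44,"hand": 0.093},
    {"tx": 0,"ty": 0,"tz": 0.06,"rx": 0,"ry": 0,"rz": 1.62,"hand": 0.093},
    {"tx": 0,"ty": 0,"tz": 0.06,"rx": 0,"ry": 0,"rz": 1.8,"hand": 0.093},
    {"tx": 0,"ty": 0,"tz": 0.06,"rx": 0,"ry": 0,"rz": 2.0,"hand": 0.093},
    {"tx": -0.002,"ty": 0.001,"tz": 0.06,"rx": 0.002,"ry": -0.0016,"rz": 2.22,"hand": 0.093}
  ]
}}

```text
time_s: 5.65
eef_pos: [394.6, -216.6, 167.5]
eef_rot: [-0.061, 0.877, -0.374, 0.295]
ft_force: [0.1, 0.4, 0.4]
gripper_width: 1.001
```

```bash
python3 - <<'E'
from h import *
s=state(); print(s["time_s"],np.round(s["qpos"],3),np.round(s["eef_pos"],1),np.round(s["ft_force"],1))
w=np.array([445.3,-226.8,92.5])
print(row(w+52*ax,Rt(2.22)),row(w-8*ax,Rt(2.22)))
d=camera("wrist"); T=wristT(d,s)
cv2.imwrite("pics/w2.png",d["frame"])
np.savez("w1.npz",T=T,cx=d["cx"],cy=d["cy"],fov=d["fov_y"])
o=outline_of("wrist","wing_center"); print([(r["conf"],r["region"].sum()) for r in o])
for l in ("stop_pointer","wing_center","red_clip"):
    print(l,[(np.round(r["centre"],1).tolist(),round(r["conf"],2)) for r in tip_of("wrist",l)[:2]])
if o: cv2.imwrite("pics/m1.png",o[0]["region"].astype(np.uint8)*255)
E
sed -i 's/w1.png/w2.png/g; s/\[150:240,220:340\]/[60:360,80:480]/g; s/(480,360)/(400,300)/g' fit.py; python3 fit.py
```

```text
5.65 [-0.804  0.1    2.33   1.075  0.381  0.619] [ 394.6 -216.6  167.5] [0.1 0.4 0.4]
[-0.0005, 0.0005, 0.0391, -0.0006, -0.0016, 0.0407] [-0.0006, 0.0005, 0.0991, -0.0006, -0.0016, 0.0407]
[(0.64, np.int64(481)), (0.21, np.int64(2434))]
stop_pointer [([441.0, -224.4, 24.1], 0.98)]
wing_center [([444.4, -227.3, 89.9], 0.88)]
red_clip []
[-0.96423554 -2.29539195 -1.33651295] -0.8222222222222222
centre [ 444.93192567 -227.54024701   91.64472976]
[-0.96203421  0.34287569 -1.20201504] -0.8222222222222222
centre [ 443.56724455 -225.61942075   90.44440204]
-1.5 -0.459
-1.25 -0.598
-1.0 -0.783
-0.75 -0.659
-0.5 -0.502
-0.25 -0.394
0.0 -0.329
0.25 -0.298
0.5 -0.285
0.75 -0.285
1.0 -0.297
1.25 -0.331
1.5 -0.4
```

View pics/f1.png

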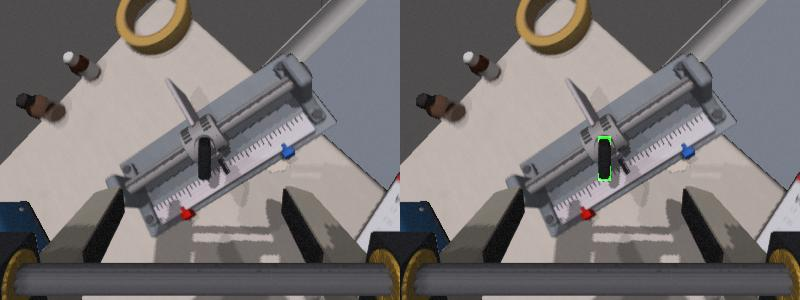

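Emit:
{"api": "play_rows", "payload": {
  "steps": [
    {"tx": 0,"ty": 0.001,"tz": 0.04,"rx": 0,"ry": -0.0016,"rz": 0.01,"hand": 0.093},
    {"tx": 0,"ty": 0.001,"tz": 0.075,"rx": 0,"ry": -0.0016,"rz": 0.01,"hand": 0.093},
    {"tx": 0,"ty": 0.001,"tz": 0.099,"rx": 0,"ry": -0.0016,"rz": 0.01,"hand": 0.06},
    {"tx": 0,"ty": 0.001,"tz": 0.099,"rx": 0,"ry": -0.0016,"rz": 0.01,"hand": 0.03},
    {"tx": 0,"ty": 0.001,"tz": 0.099,"rx": 0,"ry": -0.0016,"rz": 0.01,"hand": 0.03},
    {"tx": 0,"ty": 0.001,"tz": 0.099,"rx": 0,"ry": -0.0016,"rz": 0.01,"hand": 0.03},
    {"tx": 0,"ty": 0.001,"tz": 0.099,"rx": 0,"ry": -0.0016,"rz": 0.01,"hand": 0.03}
  ]
}}

```text
time_s: 6.78
eef_pos: [449.5, -228.6, 86.4]
eef_rot: [-0.061, 0.877, -0.374, 0.295]
ft_force: [0.0, 0.4, 0.0]
gripper_width: 0.509
```

```bash
python3 - <<'E'
from h import *
s=state(); print(s["time_s"],np.round(s["qpos"],3),np.round(s["eef_pos"],1),np.round(s["ft_force"],1),s["gripper_width"])
d=camera("wrist"); T=wristT(d,s)
cv2.imwrite("pics/w3.png",d["frame"])
E
```

```text
6.775 [-0.715  0.389  2.259  1.751  0.293 -0.017] [ 449.5 -228.6   86.4] [0.  0.4 0. ] 0.5094063369481324
```

View pics/w3.png

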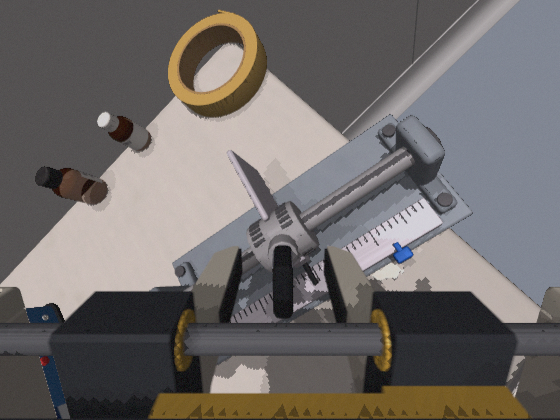

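Emit:
{"api": "play_rows", "payload": {
  "steps": [
    {"tx": 0,"ty": 0,"tz": 0,"rx": 0,"ry": 0,"rz": 0,"hand": 0.0},
    {"tx": 0,"ty": 0,"tz": 0,"rx": 0,"ry": 0,"rz": 0,"hand": 0.0},
    {"tx": 0,"ty": 0,"tz": 0,"rx": 0,"ry": 0,"rz": 0,"hand": 0.0},
    {"tx": 0,"ty": 0,"tz": 0,"rx": 0,"ry": 0,"rz": 0,"hand": 0.0},
    {"tx": 0,"ty": 0,"tz": 0,"rx": 0,"ry": 0,"rz": 0,"hand": 0.0}
  ]
}}

```text
time_s: 7.45
eef_pos: [449.5, -228.5, 86.3]
eef_rot: [-0.061, 0.877, -0.373, 0.295]
ft_force: [-0.3, 0.5, 1.7]
gripper_width: 0.104
```

```bash
python3 - <<'E'
from h import *
s=state(); print({k:np.round(v,3).tolist() for k,v in s.items()})
E
```

```text
{'time_s': 7.45, 'qpos': [-0.715, 0.389, 2.259, 1.751, 0.293, -0.017], 'dq': [-0.0, 0.0, 0.0, -0.001, -0.0, 0.002], 'effort': [-0.421, -37.543, -14.447, 0.629, 0.869, 0.188], 'eef_pos': [449.526, -228.493, 86.283], 'eef_rot': [-0.061, 0.877, -0.373, 0.295], 'ft_force': [-0.317, 0.491, 1.715], 'wrist_torque': [0.019, 0.292, 0.268], 'gripper_width': 0.104}
```

Emit:
{"api": "play_rows", "payload": {
  "steps": [
    {"tx": 0,"ty": 0,"tz": 0,"rx": 0,"ry": 0,"rz": -0.1,"hand": 0.0},
    {"tx": 0,"ty": 0,"tz": 0,"rx": 0,"ry": 0,"rz": -0.2,"hand": 0.0},
    {"tx": 0,"ty": 0,"tz": 0,"rx": 0,"ry": 0,"rz": -0.3,"hand": 0.0},
    {"tx": 0,"ty": 0,"tz": 0,"rx": 0,"ry": 0,"rz": -0.4,"hand": 0.0},
    {"tx": 0,"ty": 0,"tz": 0,"rx": 0,"ry": 0,"rz": -0.5,"hand": 0.0}
  ]
}}

```text
time_s: 8.07
eef_pos: [449.7, -228.2, 86.4]
eef_rot: [0.013, 0.943, -0.143, 0.301]
ft_force: [-0.0, 3.6, 2.4]
gripper_width: 0.108
```

```bash
python3 - <<'E'
from h import *
s=state(); print({k:np.round(v,3).tolist() for k,v in s.items()})
E
```

```text
{'time_s': 8.075, 'qpos': [-0.715, 0.389, 2.259, 1.751, 0.294, -0.52], 'dq': [0.001, -0.002, 0.0, -0.001, 0.001, -0.795], 'effort': [-1.292, -36.892, -14.728, 0.383, 0.248, 1.195], 'eef_pos': [449.728, -228.201, 86.426], 'eef_rot': [0.013, 0.943, -0.143, 0.301], 'ft_force': [-0.014, 3.566, 2.386], 'wrist_torque': [0.549, 0.142, 0.265], 'gripper_width': 0.108}
```

Emit:
{"api": "play_rows", "payload": {
  "steps": [
    {"tx": 0,"ty": 0,"tz": 0,"rx": 0,"ry": 0,"rz": -0.1,"hand": 0.0},
    {"tx": 0,"ty": 0,"tz": 0,"rx": 0,"ry": 0,"rz": -0.2,"hand": 0.0},
    {"tx": 0,"ty": 0,"tz": 0,"rx": 0,"ry": 0,"rz": -0.3,"hand": 0.0},
    {"tx": 0,"ty": 0,"tz": 0,"rx": 0,"ry": 0,"rz": -0.4,"hand": 0.0},
    {"tx": 0,"ty": 0,"tz": 0,"rx": 0,"ry": 0,"rz": -0.54,"hand": 0.0},
    {"tx": 0,"ty": 0,"tz": 0,"rx": 0,"ry": 0,"rz": -0.54,"hand": 0.0},
    {"tx": 0,"ty": 0,"tz": 0,"rx": 0,"ry": 0,"rz": -0.54,"hand": 0.0}
  ]
}}

```text
time_s: 8.95
eef_pos: [449.7, -227.7, 86.3]
eef_rot: [0.092, 0.947, 0.113, 0.287]
ft_force: [-1.2, 5.5, 1.7]
gripper_width: 0.104
```

```bash
python3 - <<'E'
from h import *
s=state(); print({k:np.round(v,3).tolist() for k,v in s.items()})
d=camera("wrist"); T=wristT(d,s); cv2.imwrite("pics/w4.png",d["frame"])
for l in ("stop_pointer","red_clip","blue_clip"):
    print(l,[(np.round(r["centre"],1).tolist(),round(r["conf"],2)) for r in tip_of("wrist",l)[:2]])
for c in ("top","side"):
  camera(c)
  for l in ("stop_pointer","red_clip","blue_clip"):
    print(c,l,[(np.round(r["centre"],1).tolist(),round(r["conf"],2)) for r in tip_of(c,l)[:2]])
R0=q2R(s["eef_rot"]); print(R0.inv().apply(gy))
E
```

```text
{'time_s': 8.95, 'qpos': [-0.715, 0.389, 2.26, 1.751, 0.295, -1.058], 'dq': [-0.001, 0.001, -0.0, 0.002, -0.003, -0.007], 'effort': [-2.454, -37.547, -15.958, 0.807, -0.014, 0.143], 'eef_pos': [449.678, -227.711, 86.325], 'eef_rot': [0.092, 0.947, 0.113, 0.287], 'ft_force': [-1.219, 5.47, 1.716], 'wrist_torque': [0.708, 0.29, 0.657], 'gripper_width': 0.104}
stop_pointer []
red_clip [([448.0, -164.1, 19.7], 0.54)]
blue_clip []
top stop_pointer [([439.2, -231.5, 24.0], 0.94)]
top red_clip [([443.8, -164.4, 17.4], 0.56)]
top blue_clip []
side stop_pointer [([440.7, -230.7, 30.2], 0.82)]
side red_clip [([448.6, -163.5, 18.4], 0.48)]
side blue_clip [([422.8, -286.7, 19.0], 0.45)]
[ 0.41950756 -0.90774978  0.00193558]
```

View pics/w4.png

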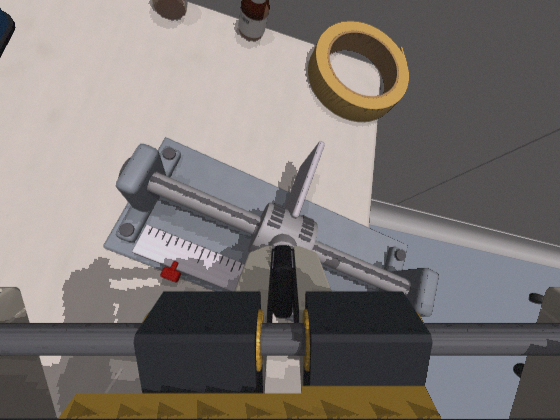

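Emit:
{"api": "play_rows", "payload": {
  "steps": [
    {"tx": 0.003,"ty": -0.0065,"tz": 0,"rx": 0,"ry": 0,"rz": 0,"hand": 0.0},
    {"tx": 0.006,"ty": -0.013,"tz": 0,"rx": 0,"ry": 0,"rz": 0,"hand": 0.0},
    {"tx": 0.009,"ty": -0.0195,"tz": 0,"rx": 0,"ry": 0,"rz": 0,"hand": 0.0},
    {"tx": 0.012,"ty": -0.026,"tz": 0,"rx": 0,"ry": 0,"rz": 0,"hand": 0.0},
    {"tx": 0.012,"ty": -0.026,"tz": 0,"rx": 0,"ry": 0,"rz": 0,"hand": 0.0}
  ]
}}

```text
time_s: 10.18
eef_pos: [455.2, -199.9, 86.4]
eef_rot: [0.093, 0.947, 0.112, 0.286]
ft_force: [-0.6, -1.3, 0.6]
gripper_width: 0.106
```

```bash
python3 - <<'E'
from h import *
s=state(); print({k:np.round(v,3).tolist() for k,v in s.items()})
print("force in gauge",[round(float(np.dot(s["ft_force"],v)),1) for v in (gx,gy,ez)])
R0=q2R(s["eef_rot"]); print(R0.inv().apply(gy))
E
```

```text
{'time_s': 10.175, 'qpos': [-0.642, 0.378, 2.283, 1.885, 0.264, -1.129], 'dq': [-0.009, 0.003, -0.001, -0.024, 0.015, 0.006], 'effort': [1.611, -36.469, -13.878, 0.698, 1.732, -0.051], 'eef_pos': [455.212, -199.878, 86.375], 'eef_rot': [0.093, 0.947, 0.112, 0.286], 'ft_force': [-0.616, -1.26, 0.55], 'wrist_torque': [-0.401, 0.614, -0.181], 'gripper_width': 0.106}
force in gauge [-0.4, -1.4, 0.6]
[ 4.18506180e-01 -9.08213660e-01  7.25219877e-04]
```

Emit:
{"api": "play_rows", "payload": {
  "steps": [
    {"tx": 0.0035,"ty": -0.0075,"tz": 0,"rx": 0,"ry": 0,"rz": 0,"hand": 0.0},
    {"tx": 0.007,"ty": -0.015,"tz": 0,"rx": 0,"ry": 0,"rz": 0,"hand": 0.0},
    {"tx": 0.0105,"ty": -0.0225,"tz": 0,"rx": 0,"ry": 0,"rz": 0,"hand": 0.0},
    {"tx": 0.013,"ty": -0.028,"tz": 0,"rx": 0,"ry": 0,"rz": 0,"hand": 0.0},
    {"tx": 0.013,"ty": -0.028,"tz": 0,"rx": 0,"ry": 0,"rz": 0,"hand": 0.0},
    {"tx": 0.013,"ty": -0.028,"tz": 0,"rx": 0,"ry": 0,"rz": 0,"hand": 0.0}
  ]
}}

```text
time_s: 10.92
eef_pos: [461.2, -169.7, 86.4]
eef_rot: [0.093, 0.947, 0.112, 0.286]
ft_force: [-2.5, -0.3, 2.5]
gripper_width: 0.102
```

```bash
python3 - <<'E'
from h import *
s=state(); print({k:np.round(v,3).tolist() for k,v in s.items()})
R0=q2R(s["eef_rot"]); print(R0.inv().apply(gy))
ims=[]
for c in ("wrist","top","side"):
  d=camera(c); T=wristT(d,s) if c=="wrist" else d["T"]
  cv2.imwrite(f"pics/{c}5.png",d["frame"])
  np.savez(f"{c}5.npz",T=T,cx=d["cx"],cy=d["cy"],fov=d["fov_y"])
  for l in ("stop_pointer","red_clip"):
    r=tip_of(c,l)[:1]; print(c,l,[(np.round(r["centre"],1).tolist(),round(r["conf"],2)) for r in r], [proj(d,r["centre"],T).round(1).tolist() for r in r])
  p=proj(d,[447,-165,20],T)[0].astype(int); w=dict(wrist=60,top=28,side=28)[c]
  x0=max(p[0]-w,0); y0=max(p[1]-w,0); print(c,x0,y0,2*w)
  ims.append(cv2.resize(d["frame"][y0:y0+2*w,x0:x0+2*w],(266,266),interpolation=2 if 0 else cv2.INTER_CUBIC))
cv2.imwrite("pics/c5.png",np.hstack(ims))
E
```

```text
{'time_s': 10.925, 'qpos': [-0.56, 0.369, 2.302, 2.051, 0.233, -1.224], 'dq': [0.0, 0.001, 0.002, 0.002, 0.002, -0.004], 'effort': [0.774, -35.503, -14.724, 0.43, 1.764, 0.112], 'eef_pos': [461.182, -169.699, 86.414], 'eef_rot': [0.093, 0.947, 0.112, 0.286], 'ft_force': [-2.514, -0.314, 2.474], 'wrist_torque': [-0.094, 0.624, -0.06], 'gripper_width': 0.102}
[ 4.18084048e-01 -9.08407983e-01  8.16262874e-04]
wrist stop_pointer [] []
wrist red_clip [([452.7, -169.2, 88.7], 0.22)] [[[278.6, 284.3]]]
wrist 190 233 120
top stop_pointer [([453.1, -171.8, 19.7], 0.93)] [[[286.5, 284.4]]]
top red_clip [] []
top 254 259 56
side stop_pointer [([452.3, -168.5, 30.8], 0.59)] [[[341.1, 224.9]]]
side red_clip [([448.2, -162.4, 18.6], 0.61)] [[[343.0, 233.0]]]
side 315 203 56
```

View pics/c5.png

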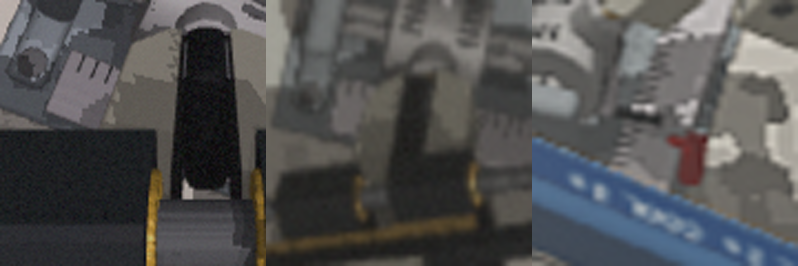

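```bash
cat > m.py <<'E'
from h import *
z=np.load("w1.npz"); fov=float(z["fov"]); cx,cy=float(z["cx"]),float(z["cy"])
from workcell import camera
Ttc=None
poses={"w1":([358.9,-206.2,211.9],[.23,.738,.605,.191]),"w2":([394.6,-216.6,167.5],[-.061,.877,-.374,.295]),"w3":([449.5,-228.6,86.4],[-.061,.877,-.374,.295]),"w4":([449.7,-227.7,86.3],[.092,.947,.113,.287])}
s2=dict(eef_pos=poses["w2"][0],eef_rot=poses["w2"][1])
M=np.eye(4);M[:3,:3]=q2R(s2["eef_rot"]).as_matrix();M[:3,3]=s2["eef_pos"];Ttc=np.linalg.inv(M)@z["T"]
def TT(n):
    if n in poses:
        M=np.eye(4);M[:3,:3]=q2R(poses[n][1]).as_matrix();M[:3,3]=poses[n][0];return M@Ttc,fov,cx,cy
    k=np.load("side5.npz" if n.startswith("side") else "top5.npz"); return k["T"],float(k["fov"]),float(k["cx"]),float(k["cy"])
def back(n,px,zz):
    T,fo,a,b=TT(n); f=210/np.tan(np.radians(fo/2))
    v=T[:3,:3]@np.array([(px[0]-a)/f,-(px[1]-b)/f,-1.]); o=T[:3,3]; return o+v*(zz-o[2])/v[2]
E
python3 - <<'E'
from m import *
tiles=[]
boxes={"w1":(225,125,60,80),"w2":(250,205,70,80),"w3":(290,240,50,50),"side5":(320,205,45,45),"side0":(330,175,45,70)}
for n in ("w1","w2","w3","w4","side0","side5","top0"):
    im=cv2.imread(f"pics/{n}.png").astype(int); b,g,r=im[...,0],im[...,1],im[...,2]
    for nm,m in (("red",(r>100)&(r>2.2*g)&(r>2.2*b)),("blue",(b>90)&(b>1.8*r)&(b>1.5*g))):
        k,lab,st,ce=cv2.connectedComponentsWithStats(m.astype(np.uint8))
        for i in range(1,k):
            if st[i,4]<4: continue
            P=back(n,ce[i],20)
            if 405<P[0]<470 and -310<P[1]<-140: print(n,nm,st[i].tolist(),ce[i].round(1),P.round(1),"gy",round(P@gy,1),"gx",round(P@gx,1))
for n,(x,y,w,h) in boxes.items():
    t=cv2.resize(cv2.imread(f"pics/{n}.png")[y:y+h,x:x+w],None,fx=8,fy=8,interpolation=cv2.INTER_CUBIC) if n in("side5","w3") else cv2.resize(cv2.imread(f"pics/{n}.png")[y:y+h,x:x+w],None,fx=5,fy=5,interpolation=cv2.INTER_CUBIC)
    if n in ("w3","side5"): t=t
    tiles.append(t)
H=400
def fitimg(t): return cv2.copyMakeBorder(t[:300],0,max(0,300-t.shape[0]),0,0,0)
def S(n,k,w):
    x,y,ww,h=boxes[n]; return cv2.resize(cv2.imread(f"pics/{n}.png")[y:y+h,x:x+ww],(k*ww,k*h),interpolation=cv2.INTER_CUBIC)
def stack(l): 
    Hm=max(t.shape[0] for t in l); return np.hstack([cv2.copyMakeBorder(t,0,Hm-t.shape[0],0,4,0) for t in l])
A=stack([S("side5",6,0),S("w3",5,0),S("side0",4,0)]); print(A.shape)
cv2.imwrite("pics/c6.png",A)
E
```

```text
w1 red [233, 130, 11, 12, 86] [236.7 135.4] [ 440.8 -162.8   20. ] gy -73.4 gx 464.1
w1 blue [239, 235, 9, 10, 59] [242.  239.4] [ 417.4 -285.2   20. ] gy -198.0 gx 465.1
w2 red [260, 267, 12, 12, 91] [265.2 273.2] [ 441.1 -163.7   20. ] gy -74.2 gx 464.6
w2 blue [361, 204, 14, 14, 113] [366.9 210.5] [ 415.8 -285.2   20. ] gy -198.3 gx 463.5
w3 blue [393, 242, 20, 21, 242] [401.8 252.8] [ 416.5 -285.9   20. ] gy -198.9 gx 464.4
w4 red [161, 261, 18, 21, 216] [170.3 272. ] [ 440.7 -163.    20. ] gy -73.6 gx 464.1
side0 red [344, 231, 8, 5, 19] [348.1 232.8] [ 439.9 -162.3   20. ] gy -73.1 gx 463.1
side0 blue [360, 190, 6, 4, 15] [363.1 191.3] [ 415.3 -283.7   20. ] gy -197.0 gx 462.8
top0 red [280, 291, 4, 3, 9] [281.7 291.7] [ 439.1 -163.    20. ] gy -73.9 gx 462.5
top0 blue [344, 305, 5, 3, 11] [346.2 306.1] [ 415.2 -285.7   20. ] gy -198.9 gx 463.1
(280, 712, 3)
```

View pics/c6.png

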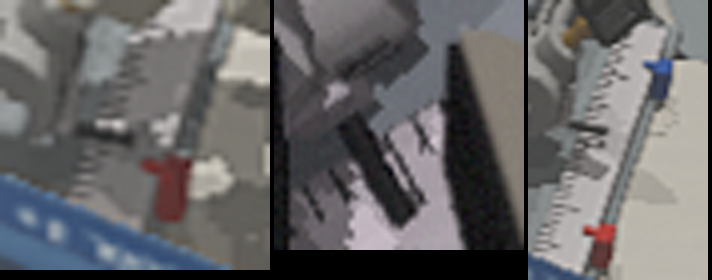

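```bash
python3 - <<'E'
from m import *
for n,p,z in (("w3",(315.2,283.6),26.5),("w3",(310,274),26.5),("side5",(341.7,226.8),26),("side5",(335,226.6),26),("side5",(345,232.5),19),("side0",(349.2,207.5),26),("side0",(345,232.7),19)):
    P=back(n,p,z); print(n,p,P.round(1),"gy",round(P@gy,1),"gx",round(P@gx,1))
for t in ([449.5,-228.5,86.3],[449.7,-227.7,86.3],[461.18,-169.7,86.4]): print("tcp gy",round(np.dot(t,gy),1))
E
```

```text
w3 (315.2, 283.6) [ 440.2 -226.5   26.5] gy -136.0 gx 476.1
w3 (310, 274) [ 447.8 -228.2   26.5] gy -136.1 gx 483.8
side5 (341.7, 226.8) [ 451.  -169.5   26. ] gy -78.0 gx 475.5
side5 (335, 226.6) [ 462.2 -168.8   26. ] gy -75.1 gx 486.3
side5 (345, 232.5) [ 444.9 -163.7   19. ] gy -73.4 gx 468.4
side0 (349.2, 207.5) [ 439.8 -224.    26. ] gy -133.6 gx 475.1
side0 (345, 232.7) [ 444.9 -163.2   19. ] gy -72.9 gx 468.2
tcp gy -136.1
tcp gy -135.3
tcp gy -76.2
```

Emit:
{"api": "play_rows", "payload": {
  "steps": [
    {"tx": 0.0012,"ty": -0.0026,"tz": 0,"rx": 0,"ry": 0,"rz": 0,"hand": 0.0},
    {"tx": 0.0012,"ty": -0.0026,"tz": 0,"rx": 0,"ry": 0,"rz": 0,"hand": 0.0},
    {"tx": 0.0012,"ty": -0.0026,"tz": 0,"rx": 0,"ry": 0,"rz": 0,"hand": 0.0},
    {"tx": 0.0012,"ty": -0.0026,"tz": 0,"rx": 0,"ry": 0,"rz": 0.1,"hand": 0.0},
    {"tx": 0.0012,"ty": -0.0026,"tz": 0,"rx": 0,"ry": 0,"rz": 0.2,"hand": 0.0},
    {"tx": 0.0012,"ty": -0.0026,"tz": 0,"rx": 0,"ry": 0,"rz": 0.3,"hand": 0.0},
    {"tx": 0.0012,"ty": -0.0026,"tz": 0,"rx": 0,"ry": 0,"rz": 0.4,"hand": 0.0},
    {"tx": 0.0012,"ty": -0.0026,"tz": 0,"rx": 0,"ry": 0,"rz": 0.5,"hand": 0.0},
    {"tx": 0.0012,"ty": -0.0026,"tz": 0,"rx": 0,"ry": 0,"rz": 0.5,"hand": 0.0}
  ]
}}

```text
time_s: 12.5
eef_pos: [461.7, -167.4, 86.5]
eef_rot: [0.019, 0.945, -0.127, 0.3]
ft_force: [-4.3, -4.0, 2.7]
gripper_width: 0.103
```

```bash
python3 - <<'E'
from h import *
s=state(); print(s["time_s"],np.round(s["qpos"],3),np.round(s["eef_pos"],1),np.round(s["ft_force"],1),s["wrist_torque"].round(2) if hasattr(s["wrist_torque"],"round") else s["wrist_torque"])
print("tcp gy",np.dot(s["eef_pos"],gy),"phi to start",(q2R(s["eef_rot"]).inv()*q2R([-.061,.877,-.3735,.295])).as_rotvec(), (q2R(s["eef_rot"]).inv().apply(gy)))
E
```

```text
12.5 [-0.552  0.368  2.303  2.07   0.228 -0.734] [ 461.7 -167.4   86.5] [-4.3 -4.   2.7] [-0.56  0.82 -0.54]
tcp gy -73.75355540132021 phi to start [-1.02775175e-04  1.08156568e-03  5.37408803e-01] [-7.04601615e-02 -9.97514452e-01 -5.33061771e-04]
```

Emit:
{"api": "play_rows", "payload": {
  "steps": [
    {"tx": 0,"ty": 0,"tz": 0,"rx": 0,"ry": 0,"rz": 0.1,"hand": 0.0},
    {"tx": 0,"ty": 0,"tz": 0,"rx": 0,"ry": 0,"rz": 0.2,"hand": 0.0},
    {"tx": 0,"ty": 0,"tz": 0,"rx": 0,"ry": 0,"rz": 0.3,"hand": 0.0},
    {"tx": 0,"ty": 0,"tz": 0,"rx": 0,"ry": 0,"rz": 0.4,"hand": 0.0},
    {"tx": 0,"ty": 0,"tz": 0,"rx": 0,"ry": 0,"rz": 0.5,"hand": 0.0},
    {"tx": 0,"ty": 0,"tz": 0,"rx": 0,"ry": 0,"rz": 0.58,"hand": 0.0},
    {"tx": 0,"ty": 0,"tz": 0,"rx": 0,"ry": 0,"rz": 0.62,"hand": 0.0},
    {"tx": 0,"ty": 0,"tz": 0,"rx": 0,"ry": 0,"rz": 0.62,"hand": 0.0}
  ]
}}

```text
time_s: 13.5
eef_pos: [461.8, -167.2, 86.5]
eef_rot: [-0.073, 0.862, -0.409, 0.292]
ft_force: [-3.3, 1.0, 2.7]
gripper_width: 0.114
```

```bash
python3 - <<'E'
from h import *
s=state(); print(s["time_s"],np.round(s["qpos"],3),np.round(s["eef_pos"],1),np.round(s["ft_force"],1),s["wrist_torque"],s["gripper_width"])
t=np.array(s["wrist_torque"]); print("torque about ax",t@ax,"tcp gy",np.dot(s["eef_pos"],gy),"phi to start",(q2R(s["eef_rot"]).inv()*q2R([-.061,.877,-.3735,.295])).as_rotvec())
E
```

```text
13.5 [-0.552  0.368  2.303  2.069  0.229 -0.115] [ 461.8 -167.2   86.5] [-3.3  1.   2.7] [-0.13311948  0.63689569  0.50638756] 0.11386672469070232
torque about ax 0.5611869386915965 tcp gy -73.55717862568021 phi to start [-0.00024015  0.00112461 -0.08123043]
```

Emit:
{"api": "play_rows", "payload": {
  "steps": [
    {"tx": 0,"ty": 0,"tz": 0,"rx": 0,"ry": 0,"rz": 0.0,"hand": 0.04},
    {"tx": 0,"ty": 0,"tz": 0,"rx": 0,"ry": 0,"rz": 0.0,"hand": 0.04},
    {"tx": 0,"ty": 0,"tz": 0,"rx": 0,"ry": 0,"rz": 0.0,"hand": 0.04},
    {"tx": 0,"ty": 0,"tz": 0,"rx": 0,"ry": 0,"rz": 0.0,"hand": 0.04},
    {"tx": 0,"ty": 0,"tz": -0.03,"rx": 0,"ry": 0,"rz": 0.0,"hand": 0.04},
    {"tx": 0,"ty": 0,"tz": -0.07,"rx": 0,"ry": 0,"rz": 0.0,"hand": 0.06},
    {"tx": 0,"ty": 0,"tz": -0.1,"rx": 0,"ry": 0,"rz": 0.0,"hand": 0.093},
    {"tx": 0,"ty": 0,"tz": -0.1,"rx": 0,"ry": 0,"rz": 0.0,"hand": 0.093},
    {"tx": 0,"ty": 0,"tz": -0.1,"rx": 0,"ry": 0,"rz": 0.0,"hand": 0.093}
  ]
}}

```text
time_s: 14.62
eef_pos: [405.6, -156.1, 169.3]
eef_rot: [-0.073, 0.861, -0.409, 0.293]
ft_force: [1.1, 0.4, 1.0]
gripper_width: 0.811
```

```bash
python3 - <<'E'
from h import *
s=state(); print(s["time_s"],np.round(s["qpos"],3),np.round(s["eef_pos"],1),np.round(s["ft_force"],1))
d=camera("wrist"); T=wristT(d,s)
cv2.imwrite("pics/w2.png",d["frame"]); cv2.imwrite("pics/w7.png",d["frame"])
np.savez("w1.npz",T=T,cx=d["cx"],cy=d["cy"],fov=d["fov_y"])
o=outline_of("wrist","wing_center"); print([(r["conf"],r["region"].sum()) for r in o])
for l in ("stop_pointer","wing_center","red_clip"):
    print(l,[(np.round(r["centre"],1).tolist(),round(r["conf"],2),round(float(gy@r["centre"]),1)) for r in tip_of("wrist",l)[:2]])
if o: cv2.imwrite("pics/m1.png",o[0]["region"].astype(np.uint8)*255)
E
sed -i 's/444.5,-225,91/457,-165.5,91/g' fit.py; python3 fit.py | head -14
python3 - <<'E'
import cv2
cv2.imwrite("pics/z7.png",cv2.resize(cv2.imread("pics/w7.png")[150:300,180:380],(800,600),interpolation=2))
E
```

```text
14.625 [-0.622  0.052  2.377  1.047  0.277  0.874] [ 405.6 -156.1  169.3] [1.1 0.4 1. ]
[(0.87, np.int64(504)), (0.55, np.int64(681))]
stop_pointer [([451.9, -160.6, 25.5], 0.83, -69.0), ([478.1, -235.5, 1.8], 0.25, -137.4)]
wing_center [([451.3, -165.4, 88.3], 0.82, -73.9)]
red_clip [([448.1, -163.2, 18.8], 0.58, -72.3)]
[-0.94199077  1.76170396 -0.09526073] -0.8330578512396695
centre [ 455.99821609 -164.3219802    90.15066274]
[-0.93977924 -0.89088957 -0.1496473 ] -0.835820895522388
centre [ 457.38039788 -166.23509693   91.36195094]
-1.5 -0.477
-1.25 -0.624
-1.0 -0.809
-0.75 -0.661
-0.5 -0.492
-0.25 -0.382
0.0 -0.316
0.25 -0.287
0.5 -0.279
0.75 -0.284
```

View pics/z7.png

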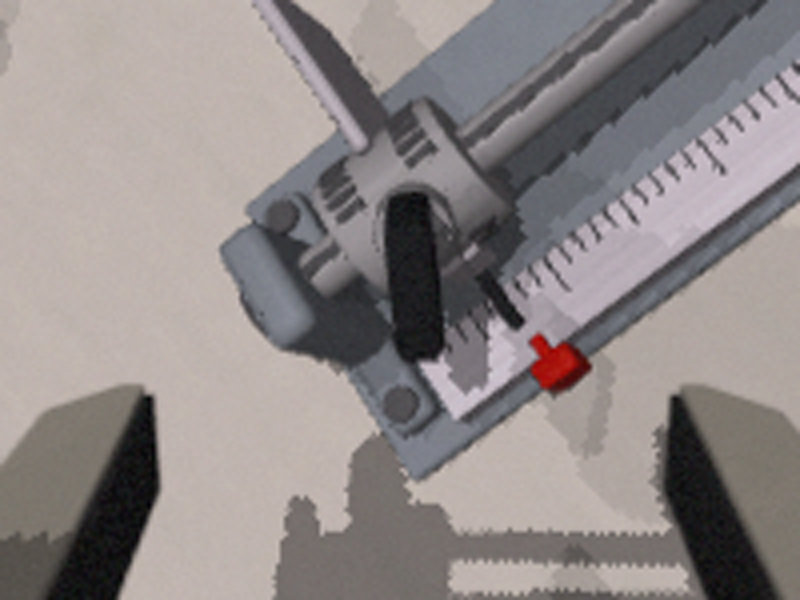

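```bash
python3 - <<'E'
from h import *
z=np.load("w1.npz");T=z["T"];f=210/np.tan(np.radians(float(z["fov"])/2))
def b(px,zz):
    v=T[:3,:3]@np.array([(px[0]-float(z["cx"]))/f,-(px[1]-float(z["cy"]))/f,-1.]);o=T[:3,3];return o+v*(zz-o[2])/v[2]
for p,zz in (((516,325),26.5),((485,272),26.5),((540,343),19.5),((558,365),20)):
    P=b((p[0]/4+180-.4,p[1]/4+150-.4),zz); print(p,P.round(1),"gy",(P@gy).round(1),"gx",(P@gx).round(1))
E
```

```text
(516, 325) [ 452.4 -165.1   26.5] gy -73.3 gx 476.0
(485, 272) [ 468.3 -169.5   26.5] gy -74.5 gx 492.4
(540, 343) [ 446.4 -165.2   19.5] gy -74.6 gx 470.1
(558, 365) [ 438.8 -164.4   20. ] gy -75.3 gx 462.5
```

```bash
python3 -c "
from workcell import finish_job; print(finish_job())"
```

```text
the job is handed in; nothing more can be done
None
```

I handed the job in at about 15 s of the 45 s. The stop is at the red clip with the wing screw tight again, but `finish_job()` gives no verdict, so the result rests on my own checks.

I gripped the wing along its 35° axis and loosened it by about 1.04 rad with the stop in place. I then slid the stop about 62 mm to the red clip and turned the screw back about 0.08 rad past its starting angle, against its stop.

What the last checks showed:
- **Position:** the last wrist picture puts the pointer about 1.3 mm from the red clip's nose along the rod, and 2 mm from the middle of the clip body. The limit is 5 mm.
- **Tightness:** while tightening I felt about 0.56 Nm of reaction at the end. Afterwards the wing's fitted angle was -0.94 rad, against -0.89 to -0.96 rad before I loosened it.
- **Arm:** it is retracted 100 mm, open, and reads about 1.5 N, so it should be touching nothing.
- **Bottles:** I never moved near them and they stood in every earlier view that showed them. I did not look at them again at the end.

**Disagreement:** the network's own positions put the pointer 3.3 mm from the clip. Its stated accuracy is about 4 mm, so I trusted the direct pixel measurement. Both are within the limit.

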